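Probe the dog hole and fit the right bench dog

TASK

Feel for the bottom of the blind hole in the wooden block with the depth rod, without forcing it, and put the rod back upright in its hole in the rack. Then fit the one bench dog that will stand closest to 10 mm proud of the block's top, so that it stops the board but stays clear of the sander: press it past the spring catch and gently but fully home on the bottom of the hole, and leave it there. Leave the other two dogs standing in the rack and do not disturb the board on the block, the screwdriver or the tin.

Things in the scene. Friction and masses are not known exactly. Their poses are not given: they have to be found in the camera images.
- block: Fixed wooden bench block, 160 x 240 x 75 mm (x, y, z), with low steel brackets at its y ends. Origin: centre of its underside; z up. In its top is one blind bore. 14 mm down that bore a brass spring ball stands 2 mm in from the -x side: a dog must be pushed past it and on against its drag (a few N, under 12; its weight alone will not do). The rod passes it freely down the middle.
- bore_mouth (a point): Centre of the bore's mouth, level with the block's top, 75 mm above the bench; at x = 0, y = -65 mm in the block's frame, same axes. The bore is upright, 20 mm in diameter, with a flat hard bottom. Its depth is not known: anything from 32 to 60 mm.
- rack: Fixed drilled plywood strip, 60 x 260 x 40 mm (x, y, z). Origin: centre of its underside. Along its y axis, at x = 0, it has four upright recesses 25 mm deep: y = +100 mm for the depth rod (12 mm diameter), y = +20, -35 and -90 mm for the three dogs (21 mm diameter; which dog stands in which varies).
- rod_hole (a point): Centre of the mouth of the depth rod's recess in the rack (40 mm above the bench, the recess is 12 mm in diameter and 25 mm deep).
- rod: Depth rod, 150 mm long, about 0.12 kg, standing upright in the rack, tip down: steel rod of 10 mm diameter with black rings every 10 mm and a tapered tip (6 mm across at the end, full 10 mm from 4 mm up), and an orange handle of 16 mm diameter over its top 35 mm. Origin: centre of its tip; z runs up along the rod.
- rod_tip (a point): The rod's tip (the rod's origin).
- rod_grip (a point): Middle of the rod's orange handle, on its axis, 132.5 mm above the tip.
- board: Loose pine board, 120 x 90 x 18 mm, lying on the block beside the bore (the workpiece waiting to be sanded). Origin: centre of its underside.
- screwdriver: Screwdriver with a yellow handle, 200 mm long, 26 mm thick, lying on the bench. Origin: mid-length, on its underside.
- tin: Green tin, 64 mm diameter, 80 mm tall, standing on the bench. Origin: centre of its underside.
- dog_short: Round bench dog, aluminium, 46 mm long, 19 mm diameter, no shoulder, 41 g, with a red ring just below its top and a chamfered foot (14.6 mm across at the end, full 19 mm from 3 mm up); it stands upright in the rack, 21 mm of it showing. Origin: centre of its foot; z up along it.
- dog_short_top (a point): Centre of the top face of the 46 mm dog.
- dog_short_foot (a point): Centre of the foot of the 46 mm dog (its origin).
- dog_mid: Round bench dog, aluminium, 56 mm long, 19 mm diameter, no shoulder, 50 g, with a yellow ring just below its top and a chamfered foot (14.6 mm across at the end, full 19 mm from 3 mm up); it stands upright in the rack, 31 mm of it showing. Origin: centre of its foot; z up along it.
- dog_mid_top (a point): Centre of the top face of the 56 mm dog.
- dog_mid_foot (a point): Centre of the foot of the 56 mm dog (its origin).
- dog_long: Round bench dog, aluminium, 66 mm long, 19 mm diameter, no shoulder, 59 g, with a blue ring just below its top and a chamfered foot (14.6 mm across at the end, full 19 mm from 3 mm up); it stands upright in the rack, 41 mm of it showing. Origin: centre of its foot; z up along it.
- dog_long_top (a point): Centre of the top face of the 66 mm dog.
- dog_long_foot (a point): Centre of the foot of the 66 mm dog (its origin).

How it is judged (in metres and radians):
On the way, in this order (a step that is already met when the one before it is completed fails the run):
1. the depth rod's tip has been rested on the bottom of the bore (contact force between rod and bore_bottom_c0 above 0.8 N and horizontal distance between rod_tip and bore_mouth below 0.009 m and z of rod_tip in the frame of bore_mouth below -0.028 m), for 0.15 s.
2. the rod stands in its hole in the rack again, let go (horizontal distance between rod_tip and rod_hole below 0.005 m and z of rod_tip in the frame of rack below 0.018 m and angle between rod's own z axis and vertical below 0.25 rad and contact force between rod and the fingers below 0.1 N), for 0.2 s.
At the end, for the whole second after the job is handed in: One dog upright in the bore (4 deg), let go, foot on the bottom (1.5 mm), top 4 to 16 mm above the block; the other dogs in the rack within 12 mm of their starts; the rod at rest in its rack hole, tip within 5 mm of its axis and 22 mm down; board (15 mm), screwdriver and tin (20 mm) where they were (((horizontal distance between dog_short_foot and bore_mouth below 0.003 m and angle between dog_short's own z axis and vertical below 0.07 rad and z of dog_short_top in the frame of bore_mouth between 0.004 and 0.016 m and distance between dog_short_foot and bore_bottom_c0 below 0.0068 m and linear speed of dog_short below 0.01 m/s and distance of each of dog_mid, dog_long from where it was at the start of the episode below 0.012 m and angle between each of dog_mid, dog_long's own z axis and vertical below 0.2 rad) or (horizontal distance between dog_mid_foot and bore_mouth below 0.003 m and angle between dog_mid's own z axis and vertical below 0.07 rad and z of dog_mid_top in the frame of bore_mouth between 0.004 and 0.016 m and distance between dog_mid_foot and bore_bottom_c0 below 0.0068 m and linear speed of dog_mid below 0.01 m/s and distance of each of dog_short, dog_long from where it was at the start of the episode below 0.012 m and angle between each of dog_short, dog_long's own z axis and vertical below 0.2 rad) or (horizontal distance between dog_long_foot and bore_mouth below 0.003 m and angle between dog_long's own z axis and vertical below 0.07 rad and z of dog_long_top in the frame of bore_mouth between 0.004 and 0.016 m and distance between dog_long_foot and bore_bottom_c0 below 0.0068 m and linear speed of dog_long below 0.01 m/s and distance of each of dog_short, dog_mid from where it was at the start of the episode below 0.012 m and angle between each of dog_short, dog_mid's own z axis and vertical below 0.2 rad)) and horizontal distance between rod_tip and rod_hole below 0.005 m and z of rod_tip in the frame of rack below 0.018 m and angle between rod's own z axis and vertical below 0.25 rad and linear speed of rod below 0.02 m/s and distance of board from where it was at the start of the episode below 0.015 m and distance of each of screwdriver, tin from where it was at the start of the episode below 0.02 m); the robot touches nothing.
It fails at once if the depth rod is forced against the block with more than 40 N (contact force between rod and block above 40 N).
It fails at once if a dog is forced against the block with more than 50 N (contact force between any of dog_short, dog_mid, dog_long and block above 50 N).
It fails at once if the board on the block is pushed more than 15 mm (distance of board from where it was at the start of the episode above 0.015 m).
It fails at once if the screwdriver or the tin is moved more than 20 mm (distance of any of screwdriver, tin from where it was at the start of the episode above 0.02 m).
It also fails if it takes over 72 s, if anything falls off the work surface, if the arm or the gripper's body presses on something with over 40 N, if the wrist force passes 120 N, or if a joint passes its speed limit or range.

ROBOT

A 7-joint arm with a two-finger parallel gripper is mounted at the origin on the work surface. World frame = base frame: x ahead of the robot, y to its left, z up, the work surface at z = 0. Lengths are in mm, angles in rad, forces in N, time in s.
With the tool pointing down it reaches from about 400 to 875 mm from the base axis. Payload 4.4 kg.
Tool frame: the origin (TCP) lies midway between the tips of the shut fingers; the grasp point (between the pads) lies ctrl.grip_depth behind it (ctrl.grip_depth is the distance from the TCP to the grasp point, in mm); z points along the fingers, y is the line along which they close (so a half turn about z gives the same grasp; the last joint's range is limited). The gripper opens to 85 mm and grips with 20 to 120 N. Pads are 22 mm wide; open, the fingers measure 114 mm over their backs; the gripper's body (76 mm by 85 mm) begins 54 mm behind the grasp point. The pads swing forward as they close: fully open they stand 13 mm farther back than shut.
Start: joints at [-0.066, 0.628, 0.038, 1.517, -0.027, 0.996, -0.02], TCP at [650.014, 0.027, 231.313] pointing down, gripper open.
Joint ranges: [-3.06, 3.06], [-0.37, 2.12], [-1.25, 1.32], [0.18, 2.47], [-1.1, 4.24], [0.23, 1.98], [-2.94, 2.94]. Speed limits (rad/s): [2.57, 2.57, 3.14, 3.14, 3.14, 3.14, 3.14].

INTERFACE

Orientations are given as [roll, pitch, yaw] about the fixed x, y, z axes, in that order (R = Rz(yaw) Ry(pitch) Rx(roll)).
In Python, from cell import ctrl gives the robot as it stands.
- The arm moves only by the tool carry_out, never from a script. Its argument "deltas" is one flat list of numbers, 7 for each row, row after row: the turn, a rotation vector about the tool's x, y, z in degrees, then the shift along the tool's x, y, z in m, then the closure, from -1 (fully open) to 1 (shut). In form: [wx, wy, wz, dx, dy, dz, claw, wx, wy, wz, dx, dy, dz, claw, ...]. A call has 1 to 12 rows; each row shifts and turns the commanded pose from where the row before left it, along the tool's axes as they then stand; what a row does not reach is not made up. A row lasts 1/8 s, in which the tool goes at most 62.5 mm and 10.7 degrees, less where a joint would pass 70% of its speed; a pose out of reach is approached as far as the arm can. A call with a gripper value outside its range is refused whole. The fingers move at their own pace and stop on an object; the grip force is fixed at half the most. Time passes only in rows, so rows that do not move let the fingers close. It gives the time, the measured TCP pose, the force, the opening and the grip force at its end, in the units of the state.
- ctrl.read_state(): the state, without advancing time (a new reading comes with each control period).
- ctrl.get_image(name): name is "scene" or "side" or "wrist"; returns the picture (420x560x3 uint8, red, green, blue); there is no depth.
- ctrl.calibration(name): a dict with "mtx" (3x3 intrinsics, pixels), "R" (3x3) and "t" (3): a world point X has camera coordinates R X + t. Camera axes: x right, y down, z forward; pixel columns grow to the right and rows downward; lengths in mm; the calibration is good to about 2 mm. A picture is of the moment at which its call begins: read the wrist's pose just before it. calibration takes no time and is no camera call; for the wrist camera it gives the pose at the moment of the call.
- ctrl.finish_job(): hands the job in; it is judged then, once.
The state is a dict: "clock": time; "qpos": joint angles; "qd": joint speeds; "tau": joint torques, N m; "eef_pos": TCP position; "tool_rot": TCP orientation; "force": force on the tool from outside, world axes, zero at the start; "torque": the same for the moment, N m; "width": finger opening in mm; "gripper_force": force on a finger pad.
Only numpy, scipy, OpenCV 4.12 (cv2) and the standard library are available. Lean on these libraries where they do the work, as an engineer would, in place of code of your own. Each camera call takes 0.05 s, during which the arm holds its last target. There are 200 camera calls.

## Working session

There is one attempt and no reset: what is moved stays moved. The work goes in short steps, Python scripts to look and compute and a tool call to move; the robot and the scene stay as the last step left them, time stands still between calls to the robot, and variables do not carry over. Pictures are saved under pics/ and viewed, at most 10 in all, crops included, and the job is handed in when it is done.

Besides the shell and the picture viewer there is one more tool, called after "Call:" in YAML: its name, and indented under it one key for each argument. carry_out: Moves the arm, as the interface text tells. Its arguments: {"type":"object","properties":{"deltas":{"type":"array"}},"required":["deltas"]}

```bash
mkdir -p pics; ls
python3 - <<'E'
from cell import ctrl
import cv2
s=ctrl.read_state();print(s,ctrl.grip_depth)
for n in("scene","side"):
    im=ctrl.get_image(n);cv2.imwrite(f"pics/{n}0.png",im[:,:,::-1]);c=ctrl.calibration(n);print(n,c['mtx'],c['R'],c['t'])
c=ctrl.calibration("wrist");print(c)
im=ctrl.get_image("wrist");cv2.imwrite("pics/wrist0.png",im[:,:,::-1])
E
```

```text
pics
{'clock': 0.0, 'qpos': array([-0.06578946,  0.62935864,  0.03842673,  1.51835195, -0.02701952,
        0.99627703, -0.01999487]), 'qd': array([ 5.77599519e-04, -1.24792927e-03,  1.10888316e-05,  5.46950589e-04,
        1.15113257e-03, -2.39470774e-03,  9.79431752e-05]), 'tau': array([-1.11932164e-03, -5.63405585e+01,  1.22606792e+00, -1.93450052e+01,
        1.09587883e-02,  1.05136272e-02, -8.84369996e-06]), 'eef_pos': array([6.49389383e+02, 3.72200204e-02, 2.30385818e+02]), 'tool_rot': array([-3.13971496e+00, -3.27510265e-07,  1.57079297e+00]), 'force': array([-1.02582833, -0.68180769, -0.15588363]), 'torque': array([ 0.0205241 ,  0.03767292, -0.01580414]), 'gripper_force': 0.0, 'width': 85.401277034897} 18.700000000000003
scene [[473.2357896    0.         273.68554175]
 [  0.         473.2357896  212.76055969]
 [  0.           0.           1.        ]] [[ 0.0900323   0.99568434 -0.02251422]
 [ 0.6023406  -0.07244031 -0.79494541]
 [-0.79314563  0.05800953 -0.60626307]] [ -36.34312669 -283.23938519 1689.37881391]
side [[442.87114135   0.         280.95086949]
 [  0.         442.87114135 199.65126134]
 [  0.           0.           1.        ]] [[ 0.8359422  -0.5486792   0.0123198 ]
 [-0.38311993 -0.59948271 -0.70273722]
 [ 0.3929628   0.58272773 -0.71134283]] [-517.59518725  310.39615735  696.80397221]
{'mtx': array([[329.99522507,   0.        , 276.02521525],
       [  0.        , 329.99522507, 209.7647502 ],
       [  0.        ,   0.        ,   1.        ]]), 'R': array([[ 9.99997176e-01, -2.85924233e-04, -2.35939386e-03],
       [ 3.93012453e-04, -9.59175533e-01,  2.82811142e-01],
       [-2.34393542e-03, -2.82811271e-01, -9.59172712e-01]]), 't': array([-648.89892257,  -37.52506804,  379.82511353])}
```

View pics/scene0.png

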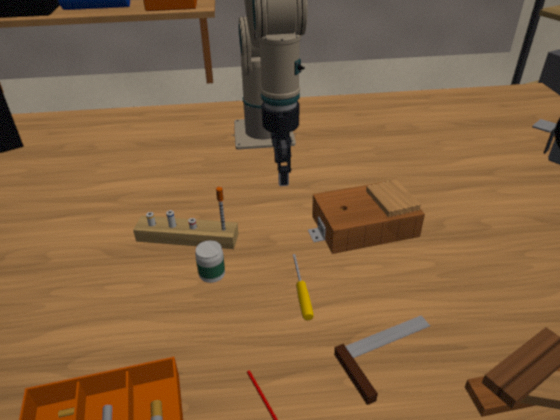

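View pics/side0.png

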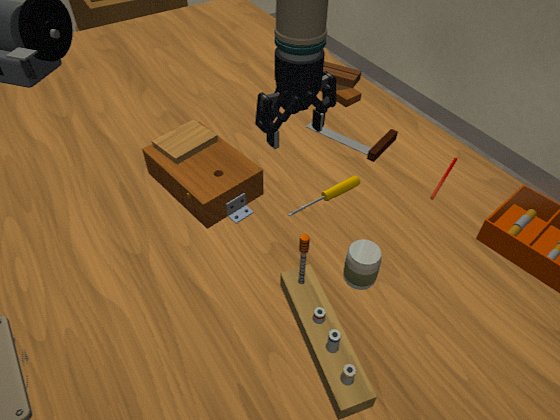

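View pics/wrist0.png

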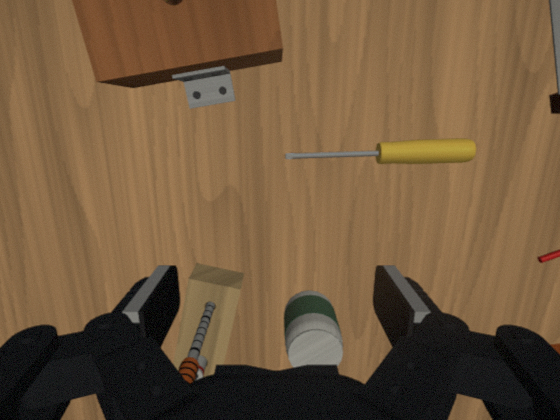

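Scene: orange handle at (220,192), dog tops near (150,216), (171,213) and (192,222), bore at (346,207). Side: bore at (219,173), handle top at (304,238), dogs at (319,314), (334,336) and (349,370). Wrist: the bore is at the top edge, (175,1), and the rod foot near (210,305).

```bash
cat > h.py <<'E'
import numpy as np, cv2
from cell import ctrl
def ray(c,p):
    K,R,t=c['mtx'],c['R'],c['t']
    return -R.T@t, R.T@np.linalg.solve(K,[p[0],p[1],1.])
def plane(c,p,z):
    o,d=ray(c,p); return o+d*(z-o[2])/d[2]
def tri(l):
    A=np.zeros((3,3));b=np.zeros(3);
    for c,p in l:
        o,d=ray(c,p);d=d/np.linalg.norm(d);M=np.eye(3)-np.outer(d,d);A+=M;b+=M@o
    return np.linalg.solve(A,b)
def proj(c,X):
    q=c['mtx']@(c['R']@np.asarray(X,float)+c['t']);return q[:2]/q[2]
def snap(n):
    c=ctrl.calibration(n);im=ctrl.get_image(n);return c,im
E
python3 - <<'E'
from h import *
np.set_printoptions(precision=1,suppress=True)
S,D=ctrl.calibration("scene"),ctrl.calibration("side")
print("bore",plane(S,(346,207),75),plane(D,(219,173),75))
print("rodtop",tri([(S,(220,189)),(D,(304.5,237))]),plane(D,(304.5,237),165),"rodbase",plane(D,(301,283),40))
for s,d in(((192,221),(319,313)),((171,212.5),(334,335)),((150,215),(349,370))): print("dog",tri([(S,s),(D,d)]),[plane(D,d,z)[:2] for z in(61,71,81)])
print("rack side corners z40",[plane(D,p,40)[:2] for p in((281,279),(308,266),(338,412),(373,396))])
print("block",[plane(D,p,75)[:2] for p in((144,156),(208,207),(262,172))])
print("tin",plane(D,(364,252),80),"screw",plane(D,(289,214),5),plane(D,(360,182),13))
im=cv2.imread("pics/side0.png")
a=cv2.resize(im[290:390,290:390],(500,500),interpolation=3);b=cv2.imread("pics/scene0.png")[170:240,130:240];b=cv2.resize(b,(700,445),interpolation=3)[:,:300]
cv2.imwrite("pics/crop.png",np.hstack([a[:445],b]))
E
```

```text
bore [565.5 172.   75. ] [565.4 165.   75. ]
rodtop [ 571.8 -139.7  161.5] [ 569.9 -141.3  165. ] rodbase [ 567.2 -144.9   40. ]
dog [ 551.7 -220.    56. ] [array([ 549.3, -221. ]), array([ 545.2, -225.3]), array([ 541.1, -229.6])]
dog [ 539.  -271.9   77.7] [array([ 545.8, -266. ]), array([ 541.8, -269.6]), array([ 537.7, -273.2])]
dog [ 527.6 -326.5   66.6] [array([ 529.4, -323.8]), array([ 525.6, -326.5]), array([ 521.8, -329.2])]
rack side corners z40 [array([ 541.3, -117.9]), array([ 600.1, -121. ]), array([ 483.7, -358. ]), array([ 542.3, -368.7])]
block [array([449.8, 306.6]), array([499.3,  86.1]), array([645.9, 117.7])]
tin [ 685.5 -173.4   80. ] screw [663.4  35.3   5. ] [856.5  24.2  13. ]
```

View pics/crop.png

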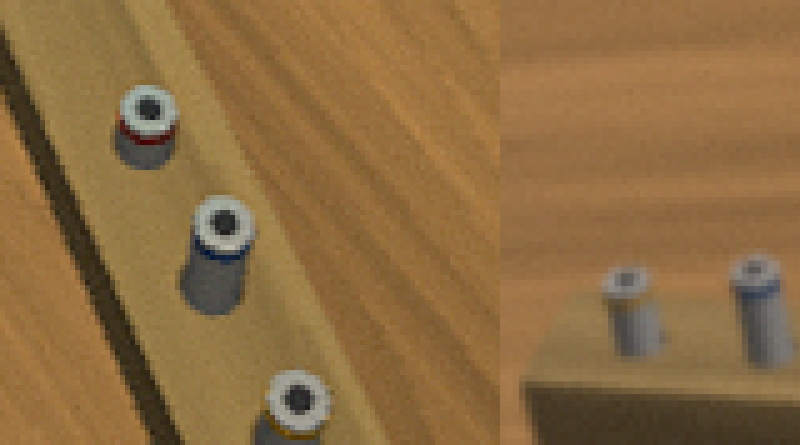

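Side crop: red ring (46 mm) is beside the rod, blue (66 mm) in the middle, yellow (56 mm) at the far end. I'll move over the rod next.

Call:
carry_out:
  deltas: [0,0,0,-0.047,-0.027,0,-1,0,0,0,-0.047,-0.027,0,-1,0,0,0,-0.047,-0.026,0,-1,0,0,6.6,0,0,0,-1,0,0,6.6,0,0,0,-1,0,0,0,0,0,0,-1,0,0,0,0,0,0,-1]

```text
clock: 1.02
eef_pos: [570.0, -140.7, 231.1]
tool_rot: [-3.141, -0.0, 1.343]
force: [0.2, -0.5, 0.0]
width: 85.4
gripper_force: 0.0
```

```bash
cat >> h.py <<'E'
def blob(m,k=0):
    n,l,st,ce=cv2.connectedComponentsWithStats(m.astype(np.uint8));o=[(st[i],ce[i]) for i in range(1,n) if st[i,4]>15];return sorted(o,key=lambda a:-a[0][4])
E
python3 - <<'E'
from h import *
s=ctrl.read_state();print(s['eef_pos'],s['tool_rot'],s['force'])
c,im=snap("wrist");cv2.imwrite("pics/w1.png",im[:,:,::-1])
hsv=cv2.cvtColor(im,cv2.COLOR_RGB2HSV)
for b in blob((hsv[...,0]<12)&(hsv[...,1]>180)&(hsv[...,2]>90))[:4]:print(b)
for z in(165,40):print(z,proj(c,(569.5,-141.5,z)))
E
```

```text
[ 569.98317174 -140.69448321  231.12647302] [-3.14124240e+00 -2.60130319e-05  1.34277415e+00] [ 0.21305092 -0.54934884  0.00680884]
(array([270, 213,  22,  23, 321], dtype=int32), array([280.42056075, 224.46105919]))
165 [275.45110016 224.77441658]
40 [275.78379177 185.25231124]
```

View pics/w1.png

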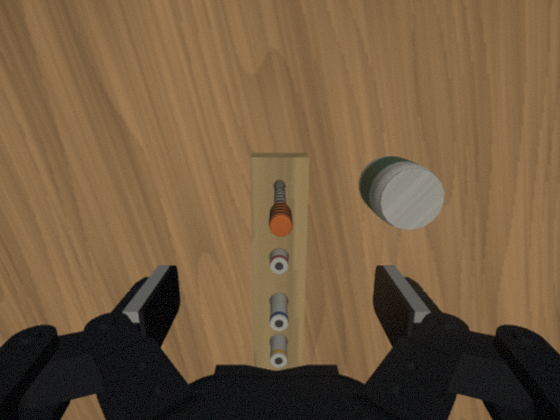

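Wrist: rod top at (280.5,227) and foot at (280,182). Dog tops at (279,267) red, (279,322) blue and (279,361) yellow; the rack is aligned with the image.

Run:
```python
from h import *
np.set_printoptions(precision=1,suppress=True)
c=ctrl.calibration("wrist")
for n,p,z in(("rodtop",(280.5,226.5),165),("rodbase",(280,183),40),("short",(279.5,267),61),("long",(279,322),81),("mid",(279,361),71),("tcp",(0,0),0)):print(n,plane(c,p,z))
```

```text
rodtop [ 572.6 -143.5  165. ]
rodbase [ 574.3 -140.2   40. ]
short [ 554.7 -222.7   61. ]
long [ 542.3 -273.5   81. ]
mid [ 529.5 -329.2   71. ]
tcp [342.7  95.6   0. ]
```

Call:
carry_out:
  deltas: [0,0,0,-0.001,0.002,0.02,0,0,0,0,0,0,0.04,0,0,0,0,0,0,0.042,0,0,0,0,0,0,0,0,0,0,0,0,0,0,1,0,0,0,0,0,0,1,0,0,0,0,0,0,1,0,0,0,0,0,0,1,0,0,0,0,0,0,1]

```text
clock: 2.2
eef_pos: [573.1, -142.7, 131.1]
tool_rot: [3.138, -0.0, 1.34]
force: [-0.1, 0.6, 7.5]
width: 14.6
gripper_force: 58.8
```

Run:
```python
from h import *
s=ctrl.read_state();print(s['eef_pos'],s['tool_rot'],s['force'],s['torque'])
```

```text
[ 573.05341127 -142.71818366  131.12592777] [ 3.13810166e+00 -1.37530787e-04  1.34041446e+00] [-0.13578798  0.56462432  7.52999118] [0.04715175 0.14376602 0.02905789]
```

Call:
carry_out:
  deltas: [0,0,0,0,0,-0.01,1,0,0,0,0,0,-0.02,1,0,0,0,0,0,-0.035,1,0,0,0,0,0,-0.035,1,0,0,0,0.03,-0.0075,-0.005,1,0,0,0,0.055,-0.014,0,1,0,0,0,0.06,-0.0155,0,1,0,0,0,0.06,-0.0155,0,1,0,0,0,0.055,-0.0145,0,1,0,0,0,0.03,-0.008,0,1,0,0,0,0,0,0,1,0,0,0,0,0,0,1]

```text
clock: 3.7
eef_pos: [564.9, 155.8, 234.5]
tool_rot: [3.141, 0.001, 1.34]
force: [-0.3, -1.0, -1.3]
width: 14.6
gripper_force: 58.7
```

Run:
```python
from h import *
s=ctrl.read_state();print(s['eef_pos'],s['tool_rot'],s['force'])
c,im=snap("wrist");d,im2=snap("side")
print(proj(c,(565,167,75)),proj(d,(565,167,75)))
cv2.imwrite("pics/w2.png",im[:,:,::-1]);cv2.imwrite("pics/s2.png",im2[:,:,::-1])
b=cv2.resize(im2[60:240,130:290,::-1],None,fx=2.33,fy=2.33);b=b[:420,:240] if 0 else cv2.resize(b,(240,270));o=np.zeros((420,800,3),np.uint8);o[:,:560]=im[:,:,::-1];o[:270,560:]=b
cv2.imwrite("pics/c2.png",o)
```

```text
[564.88442111 155.8331617  234.54852577] [3.14135174e+00 1.10668019e-03 1.33952577e+00] [-0.251636   -1.04676325 -1.32067007]
[273.29266716 179.8263224 ] [218.39586914 172.56475654]
```

View pics/c2.png

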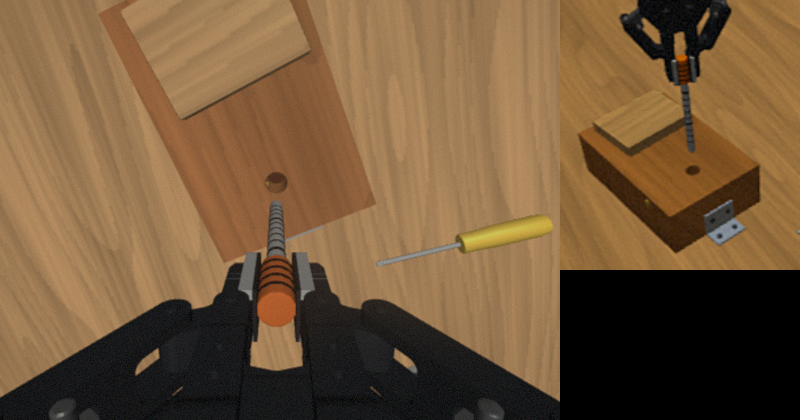

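The bore mouth is at (276,182) and the held rod's tip at (275.5,203). The block's edges give its yaw.

Run:
```python
from h import *
np.set_printoptions(precision=1,suppress=True)
c=ctrl.calibration("wrist");D=ctrl.calibration("side");im=cv2.imread("pics/w2.png");i2=cv2.imread("pics/s2.png")
for I,k,(u,v) in((im,c,(276,182)),(i2,D,(219,173))):
    g=cv2.cvtColor(I,cv2.COLOR_BGR2GRAY);w=g[v-14:v+15,u-14:u+15];t=np.median(w)*.72
    b=blob(w<t)[0];p=b[1]+(u-14,v-14);print(b[0],p,plane(k,p,75))
print("tip",[plane(c,(275.5,203.5),z) for z in(115,118,121)])
print("block corners",[plane(c,p,75) for p in((225,261),(375,203),(101,12))])
print("board corners",[plane(c,p,93) for p in((183,117),(309,47))])
```

```text
[  4   4  21  17 180] [277.3 178.5] [569.2 166.7  75. ]
[ 9 11  9  7 47] [218.  172.9] [563.9 166.5  75. ]
tip [array([564.6, 154.3, 115. ]), array([564.8, 155.1, 118. ]), array([565. , 155.9, 121. ])]
block corners [array([498.9,  97.2,  75. ]), array([654.1, 122.2,  75. ]), array([461.5, 333.1,  75. ])]
board corners [array([505.7, 238.5,  93. ]), array([618.2, 266.1,  93. ])]
```

Call:
carry_out:
  deltas: [0,0,0,0.009,0,0,1,0,0,0,0,0,0.02,1,0,0,0,0,0,0.015,1,0,0,0,0,0,0.01,1,0,0,0,0,0,0.01,1,0,0,0,0,0,0,1]

```text
clock: 4.55
eef_pos: [566.6, 165.7, 178.6]
tool_rot: [-3.14, 0.001, 1.34]
force: [-0.4, -0.4, -1.2]
width: 14.4
gripper_force: 58.7
```

Run:
```python
from h import *
s=ctrl.read_state();print(s['eef_pos'],s['force'])
c,im=snap("wrist");d,im2=snap("side")
o=np.hstack([cv2.resize(im[120:320,180:380],(400,400),interpolation=3),cv2.resize(im2[120:220,170:270],(400,400),interpolation=3)])
cv2.imwrite("pics/c3.png",o[:,:,::-1])
```

```text
[566.55850116 165.66458966 178.57066783] [-0.44139901 -0.4212532  -1.16861286]
```

View pics/c3.png

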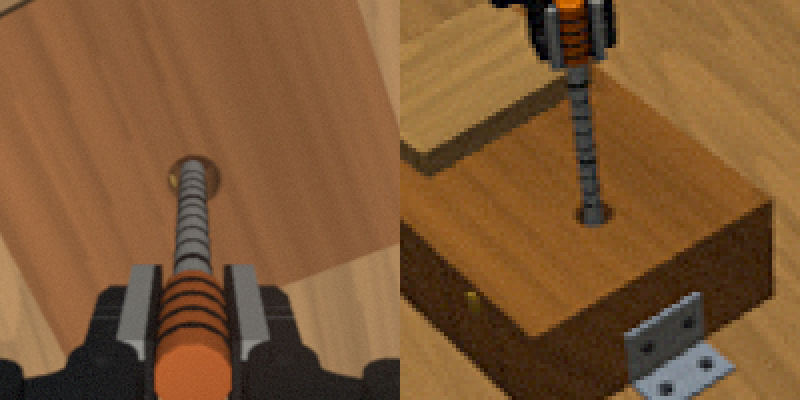

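The rod is entering the bore with the tip about 12 mm down and roughly centred, and the brass ball is on the left.

Call:
carry_out:
  deltas: [0,0,0,0.001,0.001,0.005,1,0,0,0,0,0,0.006,1,0,0,0,0,0,0.005,1,0,0,0,0,0,0.002,1,0,0,0,0,0,0.002,1,0,0,0,0,0,0,1]

```text
clock: 5.4
eef_pos: [568.1, 166.5, 159.2]
tool_rot: [-3.141, 0.0, 1.34]
force: [0.1, -0.1, -0.7]
width: 14.3
gripper_force: 58.7
```

Call:
carry_out:
  deltas: [0,0,0,0,0,0.002,1,0,0,0,0,0,0.002,1,0,0,0,0,0,0.001,1,0,0,0,0,0,0,1]

```text
clock: 5.9
eef_pos: [568.1, 166.6, 154.2]
tool_rot: [-3.141, 0.0, 1.34]
force: [0.1, -0.5, -1.3]
width: 14.5
gripper_force: 58.7
```

Call:
carry_out:
  deltas: [0,0,0,0,0,0.002,1,0,0,0,0,0,0.002,1,0,0,0,0,0,0.001,1,0,0,0,0,0,0,1]

```text
clock: 6.4
eef_pos: [568.1, 166.6, 149.2]
tool_rot: [-3.141, 0.0, 1.34]
force: [-0.1, 0.4, -1.2]
width: 14.4
gripper_force: 58.7
```

Call:
carry_out:
  deltas: [0,0,0,0,0,0.002,1,0,0,0,0,0,0.002,1,0,0,0,0,0,0.001,1,0,0,0,0,0,0,1]

```text
clock: 6.9
eef_pos: [568.2, 166.5, 144.4]
tool_rot: [-3.142, -0.0, 1.34]
force: [-1.1, 0.0, -0.8]
width: 14.3
gripper_force: 59.0
```

Call:
carry_out:
  deltas: [0,0,0,0,0,0.002,1,0,0,0,0,0,0.002,1,0,0,0,0,0,0,1]

```text
clock: 7.28
eef_pos: [569.5, 167.2, 143.9]
tool_rot: [3.139, -0.003, 1.34]
force: [-4.8, -0.4, 22.4]
width: 14.6
gripper_force: 62.1
```

The rod touched bottom at TCP z ≈ 144.2, against 131.1 when it sat in the rack with its tip at 15. So the bore floor is at about 28 and the depth about 47 mm, which means the 56 mm (yellow) dog. I'll ease off, lift and go back to the rack.

Call:
carry_out:
  deltas: [0,0,0,0,0,-0.002,1,0,0,0,0,0,0,1,0,0,0,0,0,-0.012,1,0,0,0,0,0,-0.04,1,0,0,0,0,0,-0.04,1,0,0,0,-0.055,0.0135,0,1,0,0,0,-0.06,0.015,0,1,0,0,0,-0.06,0.015,0,1,0,0,0,-0.06,0.015,0,1,0,0,0,-0.065,0.0155,0,1,0,0,0,0,0,0,1,0,0,0,0,0,0,1]

```text
clock: 8.78
eef_pos: [571.7, -137.6, 234.3]
tool_rot: [-3.141, -0.001, 1.34]
force: [-0.3, 1.1, -1.7]
width: 14.5
gripper_force: 58.7
```

Run:
```python
from h import *
np.set_printoptions(precision=2,suppress=True)
s=ctrl.read_state();print(s['eef_pos'],s['tool_rot'],s['force'])
c,im=snap("wrist");d,im2=snap("side")
o=np.hstack([cv2.resize(im[120:320,180:380],(400,400),interpolation=3),cv2.resize(im2[200:300,250:350],(400,400),interpolation=3)])
cv2.imwrite("pics/c4.png",o[:,:,::-1])
```

```text
[ 571.69 -137.64  234.34] [-3.14 -0.    1.34] [-0.33  1.08 -1.73]
```

View pics/c4.png

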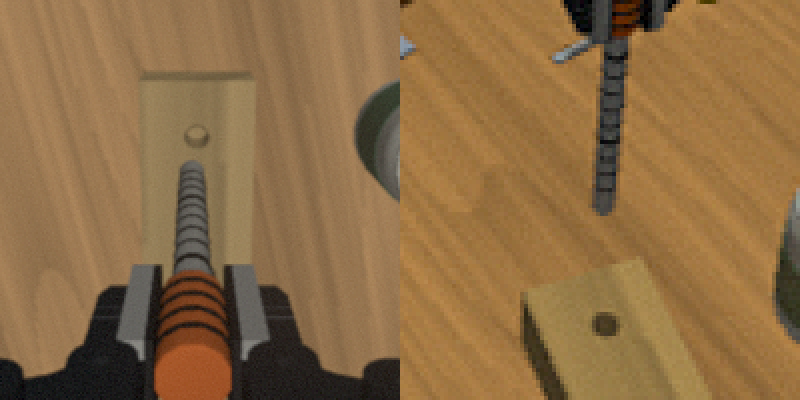

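Run:
```python
from h import *
np.set_printoptions(precision=2,suppress=True)
s=ctrl.read_state();c=ctrl.calibration("wrist");print(s['eef_pos'])
h=plane(c,(278,187),40);t=plane(c,(275.6,202),118);print(h,t)
y=s['tool_rot'][2];d=np.array([573.05,-142.72])-s['eef_pos'][:2]
for v in(d,(h-t)[:2]):print(v,"tool dx dy",np.cos(y)*v[0]+np.sin(y)*v[1],np.sin(y)*v[0]-np.cos(y)*v[1])
D=ctrl.calibration("side");print(plane(D,(250+605/4,200+323/4),40),plane(D,(250+603/4,200+212/4),118))
```

```text
[ 571.99 -135.91  234.33]
[ 573.24 -139.5    40.  ] [ 572.04 -134.38  118.  ]
[ 1.06 -6.81] tool dx dy -6.397972146694989 2.5731330314968806
[ 1.2  -5.11] tool dx dy -4.709940769283324 2.326649031815997
[ 724.8  -240.65   40.  ] [ 713.03 -228.89  118.  ]
```

Call:
carry_out:
  deltas: [0,0,0,-0.0064,0.0026,0.02,1,0,0,0,0,0,0.02,1,0,0,0,0,0,0.02,1,0,0,0,0,0,0,1,0,0,0,0,0,0,1,0,0,0,0,0,0,1]

```text
clock: 9.62
eef_pos: [573.5, -144.6, 175.3]
tool_rot: [3.14, -0.0, 1.341]
force: [-0.8, -0.5, -1.4]
width: 14.6
gripper_force: 58.7
```

Run:
```python
from h import *
np.set_printoptions(precision=2,suppress=True)
s=ctrl.read_state();print(s['eef_pos'],s['tool_rot'],s['force'])
c,im=snap("wrist");d,im2=snap("side")
print(plane(d,(301.2,280.7),40))
y=s['tool_rot'][2];v=np.array([573.05,-142.72])-s['eef_pos'][:2]
print(v,"tool dx dy",np.cos(y)*v[0]+np.sin(y)*v[1],np.sin(y)*v[0]-np.cos(y)*v[1])
o=np.hstack([cv2.resize(im[120:320,180:380],(400,400),interpolation=3),cv2.resize(im2[200:300,250:350],(400,400),interpolation=3)])
cv2.imwrite("pics/c5.png",o[:,:,::-1])
```

```text
[ 573.55 -144.6   175.34] [ 3.14 -0.    1.34] [-0.8  -0.52 -1.42]
[ 570.36 -141.     40.  ]
[-0.5   1.88] tool dx dy 1.7174292730257565 -0.9126735117381011
```

View pics/c5.png

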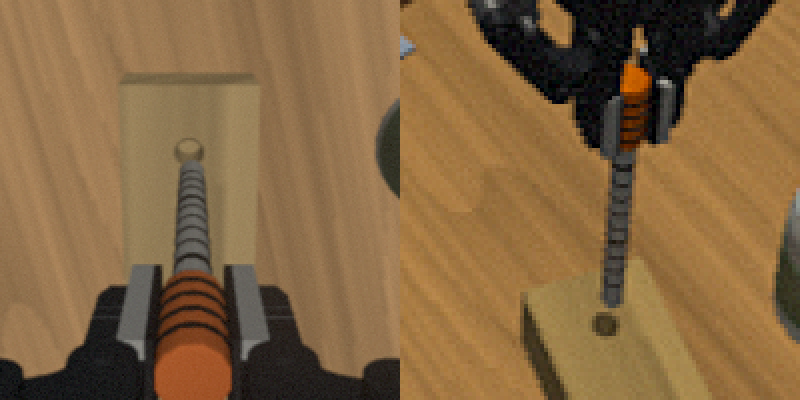

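Call:
carry_out:
  deltas: [0,0,0,0.0017,-0.0009,0.005,1,0,0,0,0,0,0.007,1,0,0,0,0,0,0,1,0,0,0,0,0,0,1,0,0,0,0,0,0,1]

```text
clock: 10.35
eef_pos: [572.4, -143.1, 162.4]
tool_rot: [3.141, -0.0, 1.34]
force: [0.7, -0.3, -1.0]
width: 14.1
gripper_force: 58.7
```

Run:
```python
from h import *
np.set_printoptions(precision=2,suppress=True)
s=ctrl.read_state();print(s['eef_pos'],s['tool_rot'],s['force'])
c,im=snap("wrist");d,im2=snap("side")
o=np.hstack([cv2.resize(im[140:240,220:320],(400,400),interpolation=3),cv2.resize(im2[240:300,270:330],(400,400),interpolation=3)])
cv2.imwrite("pics/c6.png",o[:,:,::-1])
```

```text
[ 572.42 -143.11  162.41] [ 3.14 -0.    1.34] [ 0.69 -0.3  -0.95]
```

View pics/c6.png

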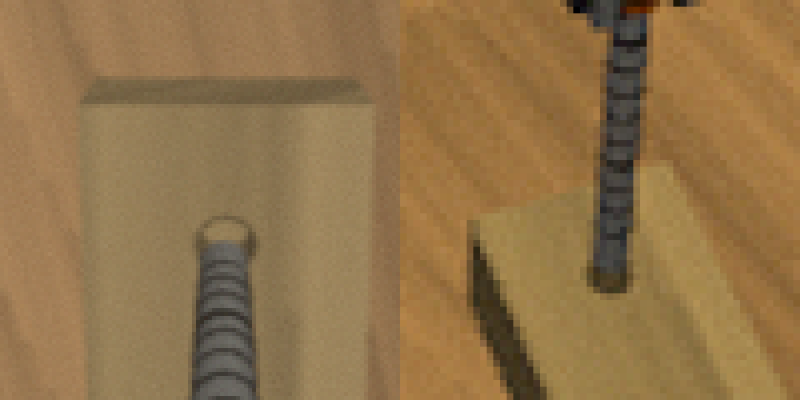

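The tip is just over the hole mouth and centred in both views, so I'll lower it in.

Call:
carry_out:
  deltas: [0,0,0,0.0004,0.0003,0.004,1,0,0,0,0,0,0.004,1,0,0,0,0,0,0.004,1,0,0,0,0,0,0,1]

```text
clock: 10.95
eef_pos: [572.3, -142.7, 149.8]
tool_rot: [-3.141, 0.0, 1.34]
force: [0.3, -0.2, -0.9]
width: 14.4
gripper_force: 58.7
```

Call:
carry_out:
  deltas: [0,0,0,0,0,0.005,1,0,0,0,0,0,0.005,1,0,0,0,0,0,0.004,1,0,0,0,0,0,0.002,1,0,0,0,0,0,0.001,1,0,0,0,0,0,0,1]

```text
clock: 11.7
eef_pos: [572.7, -142.7, 133.3]
tool_rot: [3.141, -0.0, 1.34]
force: [0.5, 0.6, -1.3]
width: 14.2
gripper_force: 58.7
```

Call:
carry_out:
  deltas: [0,0,0,0,0,0.001,1,0,0,0,0,0,0.001,1,0,0,0,0,0,0,1]

```text
clock: 12.08
eef_pos: [572.7, -142.7, 131.4]
tool_rot: [3.141, -0.0, 1.34]
force: [-0.5, -0.1, 0.0]
width: 14.3
gripper_force: 58.9
```

Call:
carry_out:
  deltas: [0,0,0,0,0,0.001,1,0,0,0,0,0,0,1]

```text
clock: 12.32
eef_pos: [573.0, -142.8, 131.2]
tool_rot: [3.141, -0.0, 1.34]
force: [-1.3, 0.3, 5.4]
width: 14.4
gripper_force: 59.8
```

The rod is seated again at z 131.3, so bore depth ≈ 47 mm and the mid dog would stand about 9 mm proud. Releasing.

Call:
carry_out:
  deltas: [0,0,0,0,0,0,0.1,0,0,0,0,0,0,0,0,0,0,0,0,0,-0.2,0,0,0,0,0,0,-0.2,0,0,0,0,0,-0.03,-0.2,0,0,0,0,0,-0.04,-0.2,0,0,0,-0.05,0,-0.02,-0.2,0,0,0,-0.05,0,0,-0.2,0,0,0,-0.05,0,0,-0.2,0,0,0,-0.04,0,0,-0.2,0,0,0,0,0,0,-0.2,0,0,0,0,0,0,-0.2]

```text
clock: 13.82
eef_pos: [529.4, -326.9, 220.1]
tool_rot: [-3.141, -0.001, 1.341]
force: [-0.5, 0.4, -1.5]
width: 51.3
gripper_force: 0.0
```

Run:
```python
from h import *
np.set_printoptions(precision=2,suppress=True)
s=ctrl.read_state();print(s['eef_pos'],s['tool_rot'],s['force'])
c,im=snap("wrist");d,im2=snap("side")
cv2.imwrite("pics/w7.png",im[:,:,::-1]);cv2.imwrite("pics/s7.png",im2[:,:,::-1])
H=cv2.cvtColor(im2,cv2.COLOR_RGB2HSV)
print("side orange",[(a[4],b) for a,b in blob((H[...,0]<12)&(H[...,1]>180)&(H[...,2]>90))[:4]])
Rd=np.array([573,-142.75]);y=s['tool_rot'][2];e=np.array([np.cos(y),np.sin(y)]);M=Rd-190*e
print("mid pred",M,"proj top",proj(c,(*M,71)))
H=cv2.cvtColor(im,cv2.COLOR_RGB2HSV)
g=cv2.cvtColor(im,cv2.COLOR_RGB2GRAY)
m=(H[...,1]<60)&(H[...,2]>110)
for a,b in blob(m)[:8]:print(a,b,plane(c,b,71))
for n,k in(("long",135),("short",80)):print(n,proj(c,(*(Rd-k*e),81 if n=="long" else 61)))
```

```text
[ 529.43 -326.88  220.06] [-3.14 -0.    1.34] [-0.51  0.42 -1.52]
side orange []
mid pred [ 529.64 -327.74] proj top [276.42 195.09]
[265 122  23  24 339] [275.9  134.05] [ 541.58 -274.8    71.  ]
[265  55  23  24 326] [275.94  66.28] [ 553.98 -222.11   71.  ]
[266 186  21  20 245] [275.95 195.36] [ 529.16 -327.89   71.  ]
[187 295  12  10  66] [194.12 298.71] [ 424.98 -412.92   71.  ]
[271 178  12   7  58] [277.14 181.14] [ 533.21 -315.31   71.  ]
[355 295  10  10  56] [357.75 298.86] [ 584.56 -450.43   71.  ]
long [276.43 133.89]
short [276.44  65.83]
```

Call:
carry_out:
  deltas: [0,0,0,-0.0009,0,0.04,-0.2,0,0,0,0,0,0.05,-0.2,0,0,0,0,0,0.05,-0.2,0,0,0,0,0,0.02,-0.2,0,0,0,0,0,0,-0.2,0,0,0,0,0,0.0,-0.2,0,0,0,0,0,0,-0.2]

```text
clock: 14.8
eef_pos: [530.3, -329.3, 62.3]
tool_rot: [3.138, 0.001, 1.34]
force: [0.3, 0.2, 0.1]
width: 51.2
gripper_force: 0.0
```

Run:
```python
from h import *
np.set_printoptions(precision=2,suppress=True)
s=ctrl.read_state();print(s['eef_pos'],s['force'])
for n in("side","scene"):
    d,im=snap(n);H=cv2.cvtColor(im,cv2.COLOR_RGB2HSV)
    print(n,[(a,b) for a,b in blob((H[...,0]<14)&(H[...,1]>150)&(H[...,2]>110))[:5]], proj(d,(573,-142.7,147)))
```

```text
[ 530.34 -329.32   62.29] [0.34 0.16 0.09]
side [(array([ 495,  208,   65,   58, 1118], dtype=int32), array([532.55, 232.67])), (array([436, 157,  21,  38, 144], dtype=int32), array([445.4 , 174.38])), (array([510, 184,  50,  21,  98], dtype=int32), array([532.85, 193.36])), (array([485, 211,  12,  13,  28], dtype=int32), array([490.57, 217.07]))] [305.99 243.75]
scene [(array([  19,  356,  165,   64, 2277], dtype=int32), array([121.35, 393.47])), (array([ 314,  186,   82,   44, 1490], dtype=int32), array([350.76, 208.57])), (array([246, 370,  33,  50, 304], dtype=int32), array([261.53, 394.66])), (array([468, 377,  32,  32, 276], dtype=int32), array([484.12, 393.52])), (array([ 33, 403,  23,  17, 152], dtype=int32), array([ 44.18, 411.88]))] [219.54 194.2 ]
```

Run:
```python
from h import *
import cv2
s=ctrl.read_state();print(s['eef_pos'])
d,im=snap("scene");old=cv2.imread("pics/scene0.png")[:,:,::-1];w7=cv2.imread("pics/w7.png")
for I in(old,im):
    print(I[180:232:4,216:226:2].tolist().__str__()[:900]);
D,i2=snap("side");o2=cv2.imread("pics/side0.png")[:,:,::-1]
print([o2[v,u].tolist() for u,v in((304,240),(305,245),(303,260),(303,270))],[i2[v,u].tolist() for u,v in((304,240),(305,245),(303,260),(303,270))])
m=(np.abs(old.astype(int)-im).max(2)>50)[175:240,205:232];print(blob(m))
```

```text
[ 529.89092621 -329.08643821   61.76877178]
[[[157, 116, 72], [156, 114, 72], [157, 115, 70], [155, 114, 70], [159, 118, 73]], [[156, 115, 71], [156, 116, 72], [154, 116, 70], [154, 113, 69], [156, 115, 71]], [[155, 87, 38], [168, 75, 2], [168, 77, 2], [150, 91, 43], [149, 108, 66]], [[97, 66, 39], [63, 29, 9], [88, 40, 0], [116, 66, 32], [157, 115, 73]], [[117, 83, 50], [62, 27, 0], [91, 42, 4], [106, 59, 21], [149, 106, 64]], [[139, 101, 61], [83, 47, 20], [91, 46, 15], [125, 73, 32], [149, 107, 66]], [[148, 108, 64], [122, 91, 62], [70, 68, 68], [100, 90, 78], [144, 106, 68]], [[153, 112, 71], [144, 107, 64], [62, 58, 55], [92, 85, 81], [148, 110, 68]], [[153, 113, 69], [149, 109, 67], [71, 58, 49], [85, 82, 79], [143, 109, 75]], [[149, 109, 66], [150, 109, 67], [100, 77, 59], [72, 74, 71], [135, 103, 74]], [[156, 117, 73], [158, 118, 72], [118, 89, 60], [68, 67, 67], [117, 97, 77]], [[144, 118, 77], [144, 117, 77], [135, 109, 
[[[162, 119, 74], [161, 118, 73], [159, 115, 72], [157, 115, 70], [157, 114, 68]], [[159, 117, 73], [160, 118, 74], [158, 115, 73], [157, 115, 71], [160, 1
[... 161 characters left out ...]
2]], [[91, 58, 33], [69, 34, 1], [101, 46, 3], [126, 81, 41], [161, 116, 72]], [[107, 75, 47], [60, 28, 0], [91, 38, 0], [124, 72, 34], [148, 108, 65]], [[151, 112, 68], [98, 78, 59], [81, 79, 79], [118, 94, 76], [145, 105, 63]], [[155, 114, 69], [122, 92, 63], [67, 68, 65], [121, 104, 89], [159, 117, 73]], [[157, 115, 71], [145, 106, 67], [65, 63, 58], [92, 83, 80], [148, 109, 70]], [[150, 110, 67], [149, 109, 69], [86, 70, 57], [86, 82, 83], [142, 109, 75]], [[154, 116, 71], [162, 120, 73], [114, 87, 64], [67, 67, 65], [122, 94, 71]], [[145, 117, 76], [147, 121, 76], [124, 10
[[162, 79, 0], [103, 50, 1], [84, 77, 68], [70, 68, 66]] [[85, 41, 6], [51, 35, 16], [64, 57, 55], [91, 90, 82]]
[]
```

The rod stands in its hole in both views. Now to grip the mid dog.

Call:
carry_out:
  deltas: [0,0,0,0.001,-0.0007,0.007,-0.2,0,0,0,0,0,0.007,-0.2,0,0,0,0,0,0,-0.2,0,0,0,0,0,0,-0.2]

```text
clock: 15.5
eef_pos: [528.6, -327.4, 46.1]
tool_rot: [-3.141, -0.0, 1.34]
force: [-0.2, 0.1, -0.4]
width: 51.2
gripper_force: 0.0
```

Call:
carry_out:
  deltas: [0,0,0,0,0,0,0.4,0,0,0,0,0,0,1,0,0,0,0,0,0,1,0,0,0,0,0,0,1,0,0,0,0,0,0,1]

```text
clock: 16.12
eef_pos: [528.9, -327.6, 46.6]
tool_rot: [3.141, 0.0, 1.34]
force: [-0.7, 0.3, 3.7]
width: 16.7
gripper_force: 58.6
```

Call:
carry_out:
  deltas: [0,0,0,0,0,-0.01,1,0,0,0,0,0,-0.02,1,0,0,0,0,0,-0.04,1,0,0,0,0,0,-0.05,1,0,0,0,0,0,-0.05,1,0,0,0,0,0,-0.008,1,0,0,0,0,0,0,1]

```text
clock: 17.0
eef_pos: [528.5, -327.4, 225.4]
tool_rot: [3.141, 0.0, 1.34]
force: [0.9, 0.0, -0.0]
width: 17.4
gripper_force: 58.9
```

Call:
carry_out:
  deltas: [0,0,0,0.03,-0.005,0,1,0,0,0,0.05,-0.0075,0,1,0,0,0,0.05,-0.0075,0,1,0,0,0,0.05,-0.0075,0,1,0,0,0,0.05,-0.0075,0,1,0,0,0,0.05,-0.0075,0,1,0,0,0,0.05,-0.0075,0,1,0,0,0,0.05,-0.0075,0,1,0,0,0,0.05,-0.0075,0,1,0,0,0,0.03,-0.005,0,1,0,0,0,0.02,-0.004,0,1,0,0,0,0,0,0,1]

```text
clock: 18.5
eef_pos: [565.4, 157.8, 223.3]
tool_rot: [-3.14, 0.001, 1.343]
force: [0.1, 0.1, -0.9]
width: 16.8
gripper_force: 58.9
```

Call:
carry_out:
  deltas: [0,0,0,0,0,0,1,0,0,0,0,0,0,1,0,0,0,0,0,0,1]

```text
clock: 18.88
eef_pos: [566.4, 155.5, 224.5]
tool_rot: [3.141, 0.0, 1.339]
force: [-0.9, 0.2, -0.7]
width: 16.9
gripper_force: 58.9
```

```bash
cat > bore.py <<'E'
from h import *
np.set_printoptions(precision=2,suppress=True)
from scipy.optimize import least_squares
s=ctrl.read_state();print(s['eef_pos'],s['tool_rot'],s['force'])
c,im=snap("wrist");cv2.imwrite("pics/w9.png",im[:,:,::-1])
# rectify block-top plane, 0.25 mm/px, 40 mm window about the guess
G=np.array([567.,166.])
def top(G):
    o=np.array([[-20,-20],[20,-20],[20,20],[-20,20]],float)
    src=np.float32([proj(c,(*(G+q),75)) for q in o]);dst=np.float32((o+20)*4)
    return cv2.warpPerspective(im,cv2.getPerspectiveTransform(src,dst),(160,160))
g=cv2.GaussianBlur(cv2.cvtColor(top(G),cv2.COLOR_RGB2GRAY),(5,5),0)
cc=cv2.HoughCircles(g,cv2.HOUGH_GRADIENT,1,20,param1=60,param2=8,minRadius=36,maxRadius=44)
print("circles",None if cc is None else [(G-20+q[:2]/4,q[2]/4) for q in cc[0][:4]])
# best mean radial gradient for circle r=10
gx=cv2.Scharr(g,cv2.CV_32F,1,0);gy=cv2.Scharr(g,cv2.CV_32F,0,1);th=np.linspace(0,2*np.pi,90,endpoint=False)
best=[]
for r in(38,40,42):
  for u in np.arange(50,111,1):
    for v in np.arange(50,111,1):
      x=np.int32(u+r*np.cos(th)+.5);y=np.int32(v+r*np.sin(th)+.5)
      best.append((np.mean(np.clip(np.abs(gx[y,x]*np.cos(th)+gy[y,x]*np.sin(th)),0,300)),r/4,*(G-20+np.array([u,v])/4)))
best.sort(reverse=True);print(np.array(best[:6]))
E
python3 bore.py
```

```text
[566.36 155.54 224.46] [3.14 0.   1.34] [-0.89  0.23 -0.72]
circles [(array([566.62, 164.12]), np.float32(10.2))]
[[131.71  10.5  566.5  164.  ]
 [131.33  10.   567.   164.  ]
 [131.12  10.5  566.75 164.  ]
 [130.87  10.   567.   164.25]
 [130.23  10.   566.75 164.25]
 [129.94  10.   566.75 164.  ]]
```

Call:
carry_out:
  deltas: [0,0,0,0.0085,-0.0016,0.03,1,0,0,0,0,0,0.03,1,0,0,0,0,0,0.015,1,0,0,0,0,0,0,1,0,0,0,0,0,0,1,0,0,0,0,0,0,1,0,0,0,0,0,0,1,0,0,0,0,0,0,1]

```text
clock: 19.92
eef_pos: [566.8, 165.5, 149.7]
tool_rot: [3.141, -0.0, 1.34]
force: [0.5, -0.0, -1.2]
width: 16.9
gripper_force: 58.9
```

```bash
python3 bore.py; python3 -c "
from h import *
print(proj(ctrl.calibration('wrist'),(566.8,164.1,75)),proj(ctrl.calibration('wrist'),(*ctrl.read_state()['eef_pos'][:2],118)))"
```

```text
[566.79 165.46 149.73] [ 3.14 -0.    1.34] [ 0.51 -0.01 -1.18]
circles [(array([566.62, 163.62]), np.float32(10.575)), (array([562.88, 148.62]), np.float32(9.275))]
[[140.87  10.5  566.75 164.  ]
 [139.96  10.   567.   164.25]
 [139.7   10.5  566.5  164.  ]
 [139.07  10.   566.75 164.25]
 [138.92  10.5  566.75 164.25]
 [136.74  10.   566.5  164.25]]
[276.42670808 221.3877127 ] [275.73698594 243.14790735]
```

Call:
carry_out:
  deltas: [0,0,0,-0.0013,0.0003,0.02,1,0,0,0,0,0,0.014,1,0,0,0,0,0,0.004,1,0,0,0,0,0,0,1,0,0,0,0,0,0,1,0,0,0,0,0,0,1]

```text
clock: 20.72
eef_pos: [566.9, 164.2, 111.8]
tool_rot: [3.141, -0.001, 1.34]
force: [-0.2, -0.0, -0.9]
width: 16.8
gripper_force: 58.9
```

Call:
carry_out:
  deltas: [0,0,0,0,0,0.002,1,0,0,0,0,0,0.002,1,0,0,0,0,0,0.002,1,0,0,0,0,0,0,1]

```text
clock: 21.22
eef_pos: [566.4, 164.0, 105.1]
tool_rot: [-3.141, 0.0, 1.34]
force: [-0.9, -0.3, -0.2]
width: 16.9
gripper_force: 58.9
```

Call:
carry_out:
  deltas: [0,0,0,0,0,0.002,1,0,0,0,0,0,0.002,1,0,0,0,0,0,0,1]

```text
clock: 21.6
eef_pos: [566.4, 164.0, 101.1]
tool_rot: [-3.141, 0.0, 1.34]
force: [-0.0, 0.3, 0.3]
width: 16.7
gripper_force: 58.9
```

Call:
carry_out:
  deltas: [0,0,0,0,0,0.002,1,0,0,0,0,0,0.002,1,0,0,0,0,0,0,1]

```text
clock: 21.98
eef_pos: [566.4, 164.0, 97.1]
tool_rot: [-3.141, 0.0, 1.34]
force: [-0.3, -0.1, -0.2]
width: 17.2
gripper_force: 58.9
```

The foot is about 9.5 mm into the bore and moving freely; next comes the catch.

Call:
carry_out:
  deltas: [0,0,0,0,0,0.002,1,0,0,0,0,0,0.002,1,0,0,0,0,0,0.002,1,0,0,0,0,0,0,1]

```text
clock: 22.48
eef_pos: [567.0, 164.2, 91.3]
tool_rot: [3.141, -0.0, 1.34]
force: [1.0, 0.9, -0.8]
width: 17.3
gripper_force: 59.0
```

Call:
carry_out:
  deltas: [0,0,0,0,0,0.002,1,0,0,0,0,0,0.002,1,0,0,0,0,0,0.002,1,0,0,0,0,0,0,1]

```text
clock: 22.98
eef_pos: [567.0, 164.1, 85.2]
tool_rot: [3.141, -0.0, 1.34]
force: [2.6, 0.9, 0.0]
width: 17.1
gripper_force: 59.3
```

Call:
carry_out:
  deltas: [0,0,0,0,0,0.002,1,0,0,0,0,0,0.002,1,0,0,0,0,0,0,1]

```text
clock: 23.35
eef_pos: [567.0, 164.1, 80.9]
tool_rot: [3.141, -0.0, 1.34]
force: [2.7, -0.2, -1.4]
width: 16.8
gripper_force: 59.0
```

Call:
carry_out:
  deltas: [0,0,0,0,0,0,0.4,0,0,0,0,0,0,0.2,0,0,0,0,0,0,0.2,0,0,0,0,0,-0.02,0.2,0,0,0,0,0,-0.02,0.2,0,0,0,0,0,0,1,0,0,0,0,0,0,1,0,0,0,0,0,0,1,0,0,0,0,0,0,1,0,0,0,0,0,0,1]

```text
clock: 24.6
eef_pos: [566.4, 164.0, 121.0]
tool_rot: [-3.141, 0.0, 1.34]
force: [-0.3, 0.0, -0.2]
width: 0.2
gripper_force: 0.0
```

Run:
```python
from h import *
np.set_printoptions(precision=2,suppress=True)
s=ctrl.read_state();print(s['eef_pos'],s['force'],s['width'])
for n in("side","scene"):
    d,im=snap(n);cv2.imwrite(f"pics/{n}11.png",im[:,:,::-1]);H=cv2.cvtColor(im,cv2.COLOR_RGB2HSV)
    p=proj(d,(566.8,164.1,105)).astype(int);print(n,p,proj(d,(566.8,164.1,75)))
    m=(H[...,1]<50)&(H[...,2]>90);m2=np.zeros_like(m);m2[p[1]-25:p[1]+25,p[0]-15:p[0]+15]=m[p[1]-25:p[1]+25,p[0]-15:p[0]+15]
    print(blob(m2))
```

```text
[566.41 164.01 120.96] [-0.32  0.05 -0.2 ] 0.18091202316988791
side [218 162] [219.76 173.02]
[(array([213, 160,   9,   6,  39], dtype=int32), array([217.  , 162.41]))]
scene [343 197] [343.02 207.52]
[(array([341, 197,   7,   4,  20], dtype=int32), array([343.85, 198.35])), (array([344, 203,   3,   7,  16], dtype=int32), array([345.12, 206.38]))]
```

The dog stands in the bore with its top at about 105. I'll press it home with the shut fingers.

Call:
carry_out:
  deltas: [0,0,0,0,0,0.008,1,0,0,0,0,0,0.005,1,0,0,0,0,0,0.002,1,0,0,0,0,0,0.002,1,0,0,0,0,0,0.002,1,0,0,0,0,0,0,1]

```text
clock: 25.45
eef_pos: [566.5, 164.1, 102.4]
tool_rot: [3.142, -0.0, 1.34]
force: [-1.1, -0.4, -0.3]
width: -0.0
gripper_force: 0.1
```

Call:
carry_out:
  deltas: [0,0,0,0,0,0.002,1,0,0,0,0,0,0.002,1,0,0,0,0,0,0.002,1,0,0,0,0,0,0,1]

```text
clock: 25.95
eef_pos: [566.7, 164.1, 96.2]
tool_rot: [3.141, -0.0, 1.34]
force: [-1.0, 0.4, 0.6]
width: -0.2
gripper_force: 0.1
```

Call:
carry_out:
  deltas: [0,0,0,0,0,0.002,1,0,0,0,0,0,0.002,1,0,0,0,0,0,0.002,1,0,0,0,0,0,0,1]

```text
clock: 26.45
eef_pos: [566.5, 164.1, 90.1]
tool_rot: [-3.142, 0.0, 1.34]
force: [-0.2, 0.5, -0.6]
width: 0.1
gripper_force: 0.0
```

Call:
carry_out:
  deltas: [0,0,0,0,0,0.002,1,0,0,0,0,0,0.002,1,0,0,0,0,0,0,1]

```text
clock: 26.82
eef_pos: [566.5, 164.1, 86.1]
tool_rot: [-3.141, 0.0, 1.34]
force: [-0.3, 0.2, 0.7]
width: -0.3
gripper_force: 0.0
```

Call:
carry_out:
  deltas: [0,0,0,0,0,0.002,1,0,0,0,0,0,0.001,1,0,0,0,0,0,0,1]

```text
clock: 27.2
eef_pos: [566.7, 164.1, 84.2]
tool_rot: [3.141, -0.0, 1.34]
force: [-2.4, -0.9, 9.0]
width: 0.0
gripper_force: 4.7
```

Call:
carry_out:
  deltas: [0,0,0,0,0,0.0015,1,0,0,0,0,0,0,1]

```text
clock: 27.45
eef_pos: [566.7, 164.1, 84.0]
tool_rot: [3.141, -0.001, 1.34]
force: [-5.2, -1.8, 18.5]
width: 0.2
gripper_force: 10.0
```

The dog is on the bottom: the force rises without travel and its top is 9 mm proud. Backing off and checking.

Call:
carry_out:
  deltas: [0,0,0,0,0,-0.003,1,0,0,0,0,0,-0.02,1,0,0,0,0,0,-0.05,1,0,0,0,0,0,-0.05,1,0,0,0,0,0,-0.02,1,0,0,0,0,0,0,1,0,0,0,0,0,0,1,0,0,0,0,0,0,1,0,0,0,0,0,0,1]

```text
clock: 28.58
eef_pos: [566.1, 163.9, 223.7]
tool_rot: [-3.14, 0.001, 1.34]
force: [0.4, -0.3, -0.0]
width: 0.1
gripper_force: 0.0
```

Run:
```python
from h import *
np.set_printoptions(precision=2,suppress=True)
s=ctrl.read_state();print(s['eef_pos'],s['force'],s['width'])
D,si=snap("side");S,sc=snap("scene");W,w=snap("wrist")
def white(im,c,X,r=10):
    H=cv2.cvtColor(im,cv2.COLOR_RGB2HSV);p=proj(c,X).astype(int);m=(H[...,1]<60)&(H[...,2]>100);k=np.zeros_like(m);sl=np.s_[p[1]-r:p[1]+r,p[0]-r:p[0]+r];k[sl]=m[sl];b=blob(k);return p,[(x[0][4],x[1]) for x in b]
print("dog top",white(si,D,(566.8,164.1,84)),white(sc,S,(566.8,164.1,84)))
a=white(w,W,(566.8,164.1,84),18);print("wrist",a,[plane(W,b[1],84) for b in a[1]])
for n,im,f in(("side",si,"side0"),("scene",sc,"scene0")):
    o=cv2.imread(f"pics/{f}.png")[:,:,::-1];m=cv2.morphologyEx((np.abs(o.astype(int)-im).max(2)>45).astype(np.uint8),2,np.ones((2,2)))
    print(n,"changed",[x[0].tolist() for x in blob(m)[:8]])
```

```text
[566.09 163.93 223.72] [ 0.43 -0.31 -0.04] 0.07937828495779159
dog top (array([219, 169]), [(np.int32(38), array([217.79, 169.92]))]) (array([343, 204]), [(np.int32(25), array([342.88, 204.96]))])
wrist (array([276, 196]), [(np.int32(269), array([277.19, 196.02]))]) [array([567.39, 164.08,  84.  ])]
side changed [[172, 0, 71, 120, 4992], [256, 20, 81, 130, 4689], [312, 0, 17, 33, 371], [277, 0, 22, 15, 221], [310, 74, 27, 20, 198], [345, 365, 12, 12, 111], [309, 234, 5, 19, 54], [215, 168, 9, 7, 49]]
scene changed [[335, 59, 38, 100, 2288], [264, 95, 37, 92, 1786], [333, 0, 17, 22, 293], [282, 66, 11, 29, 229], [269, 0, 19, 13, 178], [345, 13, 34, 13, 161], [262, 56, 16, 12, 136], [241, 22, 7, 34, 124]]
```

```bash
python3 -c "
from cell import ctrl
print(ctrl.finish_job())"
```

```text
the job is handed in; nothing more can be done
None
```

I handed the job in at about 29 s of the 72 s allowed; no verdict came back. The bore felt about 47 mm deep, the rod is back in its rack hole leaning slightly, and the 56 mm (yellow-ring) dog is on the bottom about 9 mm proud with nothing else seen to have moved.

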